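# Catch the gliding vase carriage on the slider rail

## Task

For a film take, draw the carriage with the glass vase up the sloping slider rail by its handle until the handle is level with the top clamp, pause there, then let go so that it rolls down by itself, touched by nothing, until it is clearly (some 5 cm) past the middle clamp. Then catch it by the handle and slow it smoothly so that it comes to rest with the handle level with the bottom clamp, and finish while holding it there by the handle. It must not run into the lower end stop, and the tippy vase must be neither touched nor jolted into rocking; leave everything else on the table alone.

Things in the scene. Friction and masses are not known exactly. Their poses are not given: they have to be found in the camera images.
- carriage (a joint): carriage position along the rail in m: 0 on the lower end stop (start, at rest), growing uphill to 0.50 on the upper stop. Nominal 0.50 kg with handle (really 0.8 to 1.35 times), plus the vase. Slope 0.061 rad (pull about 0.39 N with the vase), viscous drag 1.35 N per m/s: let go at the top it reaches 0.24 to 0.36 m/s, time constant 0.4 to 0.6 s; it never stays on the slope by itself
- handle (a point): the carriage's handle: square black rubber grip 30 x 30 mm, 50 mm high, origin at the grip's centre, sides parallel to the rail's x and y, on a 16 mm steel stalk at the downhill end of the deck, 125 mm downhill of the vase's axis. A gripper pointing down with its TCP at the grip's centre clears the vase if its body begins 50 mm or more behind the TCP
- rail: sloping slider rail, 770 mm long, 110 mm wide, fixed; origin on the table below its middle, y axis level along the rail to the uphill end, x axis across, away from the side with the clamps. Per metre of joint value the carriage moves 0.998 m along this y and 0.061 m up; at joint value 0 the handle's centre is at (0, -0.315, 0.199) m in this frame. The tubes stay below 95 mm
- mark_top (a point): top of the upper black clamp tab (34 x 12 mm) on the robot side of the rail; the handle is level with it (same y in the rail's frame) at joint value 0.45
- mark_mid (a point): top of the middle clamp tab, same shape; the handle is level with it at joint value 0.30
- mark_park (a point): top of the bottom clamp tab, same shape; the handle is level with it at joint value 0.08
- vase: eight-sided green glass bud vase, 130 mm high, 52 mm at its widest, 0.15 kg, loose on the uphill end of the deck; origin at the centre of its underside, z up. Its foot is only 20 x 20 mm, its centre of mass about 72 mm up: it tips at a steady 1.3 m/s2 along the rail, or when its speed changes suddenly by more than about 0.1 m/s
- deck_spot (a point): point on top of the carriage's deck where the vase stands, 94 mm above the table at joint value 0; it moves with the carriage. The deck is level, black, 100 mm wide, 190 mm along the rail, 12 mm thick, on rubber rollers
- book: bystander: blue book 150 x 210 x 30 mm lying beyond the rail; leave it
- flower_vase: bystander: squat green glass vase with yellow ball flowers beyond the rail, 84 mm wide, 240 mm high with its flowers; leave it
- mug: bystander: white mug, 80 mm wide, 90 mm high, on the robot's side of the rail; leave it
- lens: bystander: black camera lens standing on end, 68 mm wide, 60 mm high, on the robot's side of the rail; leave it
- remote: bystander: grey remote control 45 x 150 x 18 mm on the robot's side of the rail; leave it
Things that resemble listed ones, but are neither listed nor needed, are in the scene too. Leave any black or yellow look-alike of the vase alone.

How it is judged:
By the outcome, as a careful person would: the job done as asked, in the order asked, and still so for the second after the job is handed in, while the arm keeps its last pose, push and grip.
It also fails if it takes over 48 s, if anything falls off the work surface, if the arm or the gripper's body presses on something with over 40 N, if the wrist force passes 120 N, or if a joint passes its speed limit or range.

## Robot

A 7-joint arm with a two-finger parallel gripper is mounted at the origin on the work surface. World frame = base frame: x ahead of the robot, y to its left, z up, the work surface at z = 0. Lengths are in m, angles in rad, forces in N, time in s.
With the tool pointing down it reaches from about 0.4 to 0.85 m from the base axis. Payload 10.4 kg.
Tool frame: the origin (TCP) lies between the finger pads, 19 mm behind the fingertips; this is the grasp point; z points along the fingers, y is the line along which they close (so a half turn about z gives the same grasp; the last joint's range is limited). The gripper opens to 87 mm and grips with 3 to 60 N. Pads are 19 mm wide; open, the fingers measure 117 mm over their backs; the gripper's body (75 mm by 190 mm) begins 51 mm behind the grasp point.
Start: joints at [-1.141, 0.332, -0.065, 1.46, 0.022, 1.35, -0.088], TCP at [0.273, 0.562, 0.241] pointing down, gripper open.
Joint ranges: [-2.6, 2.6], [-0.5, 2.12], [-1.47, 1.34], [0.16, 2.42], [-1.27, 4.41], [0.06, 2.06], [-2.6, 2.6]. Speed limits (rad/s): [2.22, 2.22, 2.79, 2.79, 3.14, 3.14, 3.14].

## Interface

Orientations are given as a unit quaternion [x, y, z, w].
In Python, from bench import status, camera, order gives the robot as it stands.
- The arm moves only by the tool jog_arm, never from a script. Its argument "plan" is a list of rows, each a list of 7 numbers: the turn, a rotation vector about the tool's x, y, z in rad, then the shift along the tool's x, y, z in mm, then the opening, from -1 (shut) to 1 (fully open). A call has 1 to 12 rows; each row is the pose to reach, as a shift and turn from the pose commanded when the call began, along the tool's axes at that moment; what a row does not reach only later rows make up. A row lasts 1/10 s, in which the tool goes at most 50 mm and 8.59 degrees, less where a joint would pass 70% of its speed; a pose out of reach is approached as far as the arm can. A call with a gripper value outside its range is refused whole. The fingers move at their own pace and stop on an object; "squeeze" is the grip in N (left out, the last holds). Time passes only in rows, so rows that repeat a pose let the fingers close. It gives the time, the measured TCP pose, the force, the opening and the grip force at its end, in the units of the state.
- status.read_state(): the state, without advancing time (a new reading comes with each control period).
- camera(name): name is "scene" or "top"; returns a dict with "image" (384x512x3 uint8, red, green, blue), "z_map" (384x512 float32, m along the optical axis (not along the pixel's ray), 0 where there is no reading), "fx", "fy", "cx", "cy" (pixels), "world_from_camera" (4x4, takes a point from camera to world coordinates). Camera axes: x right, y down, z forward; pixel columns grow to the right and rows downward; lengths in m; the calibration is good to about 2 mm. A picture is of the moment at which its call begins.
- order.close_job(): hands the job in; it is judged then, once.
The state is a dict: "time": time; "joint_positions": joint angles; "joint_vel": joint speeds; "joint_torque": joint torques, N m; "ee_pos": TCP position; "eef_rot": TCP orientation; "ft_force": force on the tool from outside, world axes, zero at the start; "torque": the same for the moment, N m; "width": finger opening in m; "grip_force": force on a finger pad.
Only numpy, scipy, OpenCV 4.12 (cv2) and the standard library are available. Lean on these libraries where they do the work, as an engineer would, in place of code of your own. Each camera call takes 0.05 s, during which the arm holds its last target. There are 200 camera calls.

## Working session

There is one attempt and no reset: what is moved stays moved. The work goes in short steps, Python scripts to look and compute and a tool call to move; the robot and the scene stay as the last step left them, time stands still between calls to the robot, and variables do not carry over. Pictures are saved under pics/ and viewed, at most 10 in all, crops included, and the job is handed in when it is done.

Besides the shell and the picture viewer there is one more tool, called as name(argument=value, ...), one argument or row to a line, values as JSON. jog_arm: Moves the arm, as the interface text tells. Its arguments: {"type":"object","properties":{"plan":{"type":"array"},"squeeze":{"type":"number"}},"required":["plan"]}

```bash
ls; mkdir -p pics; python3 - <<'E'
from bench import status,camera
import cv2,numpy as np
s=status.read_state();print(s)
for n in("scene","top"):
    c=camera(n);np.savez(f"{n}0.npz",**c);cv2.imwrite(f"pics/{n}0.png",cv2.resize(c["image"][:,:,::-1],(800,600)))
    print(n,c["fx"],c["cx"],c["cy"],c["world_from_camera"])
E
```

```text
pics
{'time': 0.0, 'joint_positions': array([-1.14062742,  0.33285355, -0.06470801,  1.46096537,  0.0216059 ,
        1.34991986, -0.08850538]), 'joint_vel': array([-0.00152539, -0.00065031, -0.00041789, -0.0006062 , -0.00079071,
       -0.00095569, -0.0006813 ]), 'joint_torque': array([ 8.95093399e-04, -6.23253608e+01,  2.48609256e-02, -3.89902711e+01,
       -6.14538649e-02,  3.97674891e-02,  1.44815031e-04]), 'ee_pos': array([0.27324791, 0.56168261, 0.24045391]), 'eef_rot': array([ 2.24443469e-01,  9.74486841e-01, -7.13918585e-04, -1.27098934e-04]), 'ft_force': array([-0.55521126, -0.79630016,  0.21115439]), 'torque': array([-0.02221558,  0.00137683,  0.04647361]), 'grip_force': 0.0, 'width': 0.08696215499002444}
scene 371.2856255391531 254.698281209384 192.1239801111717 [[-0.29119064  0.74487445 -0.6003083   1.10633911]
 [ 0.95664087  0.22225913 -0.1882528   0.08691651]
 [-0.0068007  -0.62909692 -0.77729713  0.89861372]
 [ 0.          0.          0.          1.        ]]
top 479.6917597031464 245.36672157903138 200.0750911689778 [[-0.00514154 -0.99545115  0.09513451  0.40237659]
 [-0.9999797   0.00547611  0.00325612 -0.080077  ]
 [-0.00376228 -0.09511584 -0.9954591   1.59440089]
 [ 0.          0.          0.          1.        ]]
```

View pics/scene0.png

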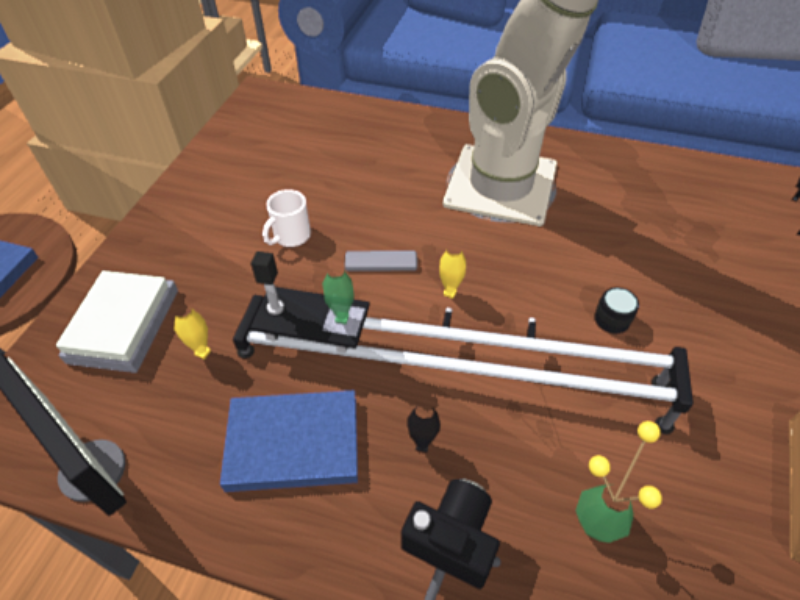

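View pics/top0.png

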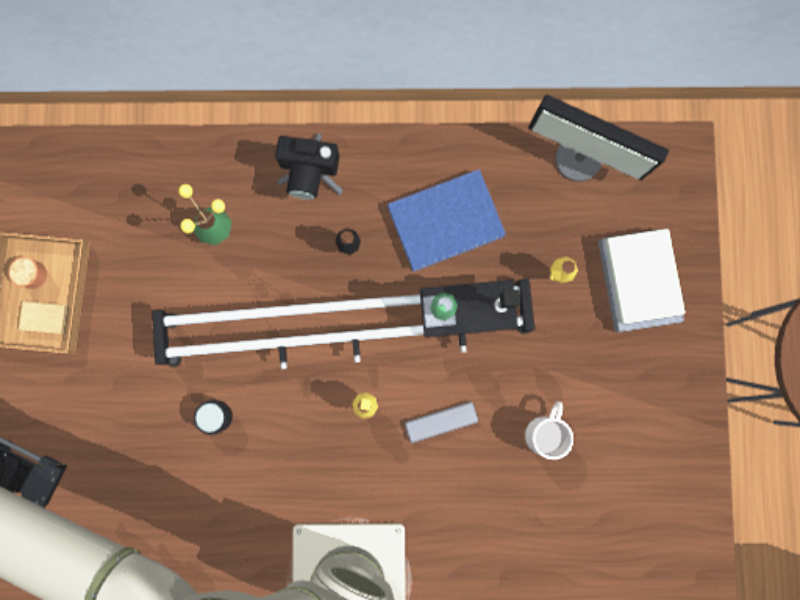

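The scene picture shows the green vase on the deck at (340,295) and the black handle at (265,267). The clamps are at (447,317) and (531,326). In the top view the handle is at (510,297), the vase at (444,306), and the clamps at (463,343), (357,351) and (283,358). The vase candidates in the scene view are green (340,295), yellow (192,330) and (453,272), black (424,428), and the squat flower vase (605,512). Only the green one on the deck fits. I'll confirm it in crops.

```bash
python3 - <<'E'
import cv2,numpy as np
a=np.load("scene0.npz")["image"][:,:,::-1];b=np.load("top0.npz")["image"][:,:,::-1]
cv2.imwrite("pics/c1.png",cv2.resize(a[150:240,145:265],(800,600),interpolation=cv2.INTER_CUBIC))
cv2.imwrite("pics/c2.png",cv2.resize(b[170:240,260:345],(800,600*70*800//85//600),interpolation=cv2.INTER_CUBIC)[:600] if 0 else cv2.resize(b[175:235,265:345],(800,600),interpolation=cv2.INTER_CUBIC))
E
```

```text
(no output)
```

View pics/c1.png

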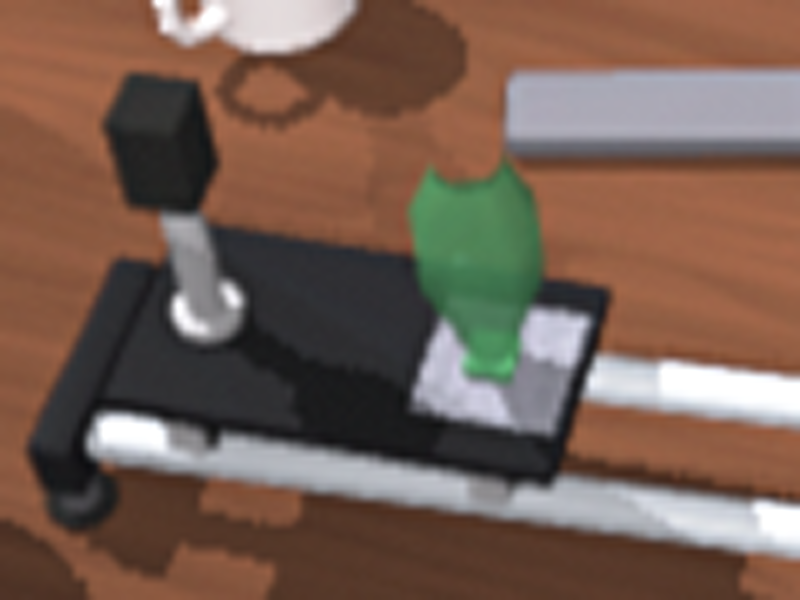

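View pics/c2.png

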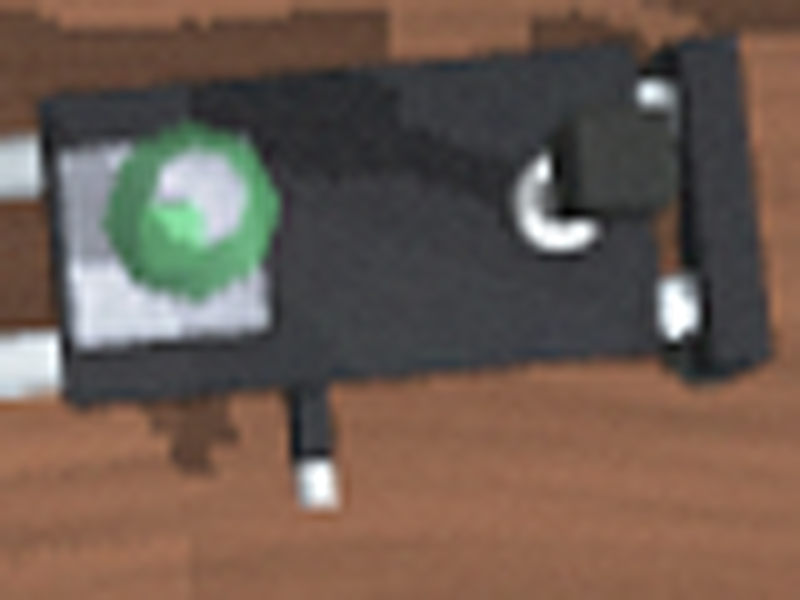

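The crops show the green vase on a grey pad on the black deck, which is the one meant. The grip's top is at scene px (167.8,165.6) and top px (327,190.5). Next I triangulate these and check against depth.

```bash
cat > h.py <<'E'
import numpy as np
def ray(c,u,v):
    T=c["world_from_camera"];d=T[:3,:3]@[(u-c["cx"])/c["fx"],(v-c["cy"])/c["fy"],1];return T[:3,3],d
def tri(c1,p1,c2,p2):
    o1,d1=ray(c1,*p1);o2,d2=ray(c2,*p2)
    t=np.linalg.lstsq(np.c_[d1,-d2],o2-o1,rcond=None)[0];a=o1+t[0]*d1;b=o2+t[1]*d2
    return (a+b)/2,np.linalg.norm(a-b)
def cloud(c):
    v,u=np.mgrid[:384,:512];z=c["z_map"];P=np.stack([(u-c["cx"])/c["fx"]*z,(v-c["cy"])/c["fy"]*z,z],-1)
    T=c["world_from_camera"];return P@T[:3,:3].T+T[:3,3]
E
python3 - <<'E'
import numpy as np;from h import *
np.set_printoptions(precision=4,suppress=True)
S=dict(np.load("scene0.npz"));T=dict(np.load("top0.npz"))
print("handle top",tri(S,(167.8,165.6),T,(327,190.5)))
for n,c in(("S",S),("T",T)):
    P=cloud(c);im=c["image"].astype(int);ok=c["z_map"]>0
    near=ok&(abs(P[...,0]-.42)<.12)&(abs(P[...,1]+.25)<.13)
    m=near&(P[...,2]>.205)&(P[...,2]<.24)&(im.max(-1)<70)&(P[...,1]<-.2)
    q=P[m];print(n,"handle pts",len(q),q.min(0),q.max(0),np.median(q,0))
    t=near&(P[...,2]>.216);print(" top face mean",P[t].mean(0), t.sum())
    # white tubes
    w=ok&(im.min(-1)>150)&(P[...,2]>.04)&(P[...,2]<.11)&(abs(P[...,0]-.41)<.1)&(abs(P[...,1]-.13)<.2)
    q=P[w];
    for side in(1,0):
        k=np.polyfit(q[:,1],q[:,0],1);r=q[(q[:,0]>np.polyval(k,q[:,1]))==side];k2=np.polyfit(r[:,1],r[:,0],1);kz=np.polyfit(r[:,1],r[:,2],1);print(" tube",k2,kz,len(r))
    g=near&(im[...,1]>im[...,0]*1.25)&(im[...,1]>im[...,2]*1.1)&(P[...,2]>.08)
    print(" vase",np.median(P[g],0),P[g].min(0),P[g].max(0))
    # clamps: dark, above table, robot side
    k=(ok&(im.max(-1)<75)&(P[...,2]>.02)&(P[...,2]<.12)&(P[...,0]<.39)&(P[...,0]>.28)&(P[...,1]>-.25)&(P[...,1]<.25))
    import cv2
    N,L,st,_=cv2.connectedComponentsWithStats(k.astype(np.uint8))
    for i in range(1,N):
        if st[i,4]>5: q=P[L==i];print(" clamp",st[i],q.mean(0),q.min(0),q.max(0))
E
```

```text
handle top (array([ 0.5606, -0.3117,  0.2174]), np.float64(0.0006869267028144501))Traceback (most recent call last):
  File "<stdin>", line 9, in <module>
    return umr_minimum(a, axis, None, out, keepdims, initial, where)
ValueError: zero-size array to reduction operation minimum which has no identity
```

```bash
python3 - <<'E'
import numpy as np,cv2;from h import *
np.set_printoptions(precision=4,suppress=True)
S=dict(np.load("scene0.npz"));T=dict(np.load("top0.npz"))
for n,c in(("S",S),("T",T)):
    P=cloud(c);im=c["image"].astype(int);ok=c["z_map"]>0
    near=ok&(abs(P[...,0]-.55)<.1)&(abs(P[...,1]+.25)<.13)
    t=near&(P[...,2]>.21)&(P[...,1]<-.26);q=P[t];print(n," top face",q.mean(0),q.min(0),q.max(0), t.sum(),np.median(q[:,2]))
    w=ok&(im.min(-1)>150)&(P[...,2]>.04)&(P[...,2]<.13)&(abs(P[...,0]-.53)<.12)&(abs(P[...,1]-.12)<.2)
    q=P[w];print(len(q))
    k=np.polyfit(q[:,1],q[:,0],1)
    for side in(1,0):
        r=q[(q[:,0]>np.polyval(k,q[:,1]))==side];k2=np.polyfit(r[:,1],r[:,0],1);kz=np.polyfit(r[:,1],r[:,2],1);print(" tube",k2,kz,len(r))
    g=near&(im[...,1]>im[...,0]*1.25)&(im[...,1]>im[...,2]*1.1)&(P[...,2]>.08)
    if g.any():print(" vase",np.median(P[g],0),P[g].min(0),P[g].max(0))
    k=(ok&(im.max(-1)<85)&(P[...,2]>.03)&(P[...,2]<.13)&(P[...,0]<.6)&(P[...,0]>.38)&(P[...,1]>-.5)&(P[...,1]<.5))
    N,L,st,_=cv2.connectedComponentsWithStats(k.astype(np.uint8))
    for i in range(1,N):
        if st[i,4]>5: q=P[L==i];print(" dark",st[i],q.mean(0),q.min(0),q.max(0))
E
```

```text
S  top face [ 0.5676 -0.3091  0.2205] [ 0.5487 -0.3262  0.21  ] [ 0.5802 -0.2958  0.2251] 150 0.22208635396637671
2211
 tube [-0.0903  0.5717] [0.0619 0.0649] 1131
 tube [-0.0862  0.5066] [0.0606 0.0651] 1080
 vase [ 0.5678 -0.182   0.183 ] [ 0.5134 -0.2397  0.0907] [ 0.5795 -0.165   0.2209]
 dark [ 152  184   85   39 1322] [ 0.5612 -0.2683  0.0878] [ 0.5023 -0.3834  0.0482] [ 0.5999 -0.1486  0.0974]
 dark [283 200   6   9  38] [ 0.4826 -0.0179  0.07  ] [ 0.4671 -0.0236  0.0626] [ 0.4976 -0.0123  0.0734]
 dark [337 206   6  10  46] [0.4695 0.1301 0.0786] [0.4516 0.124  0.0643] [0.4851 0.1369 0.0822]
 dark [424 222  20  48 526] [0.514  0.3726 0.0872] [0.4483 0.3596 0.0301] [0.5591 0.3894 0.1017]
T  top face [ 0.5584 -0.3099  0.2234] [ 0.5436 -0.3251  0.2102] [ 0.5732 -0.2961  0.2298] 113 0.22361455633330385
1422
 tube [-0.088   0.5638] [0.0608 0.0675] 698
 tube [-0.0783  0.4968] [0.0625 0.0679] 724
 vase [ 0.5473 -0.1884  0.194 ] [ 0.5241 -0.2186  0.0897] [ 0.5866 -0.1634  0.2156]
 dark [ 269  183   63   38 1238] [ 0.5497 -0.2532  0.0933] [ 0.484  -0.3441  0.0372] [ 0.5999 -0.1496  0.1041]
 dark [332 184  10  29 199] [ 0.5538 -0.3696  0.053 ] [ 0.5097 -0.3832  0.0307] [ 0.5998 -0.3572  0.0637]
 dark [ 97 199  12  34 284] [0.4988 0.3734 0.0968] [0.4476 0.3608 0.0664] [0.5528 0.3912 0.1079]
 dark [226 217   4  10  36] [ 0.4791 -0.018   0.0713] [ 0.4654 -0.0228  0.0651] [ 0.4946 -0.013   0.0777]
 dark [178 222   6   9  38] [0.466  0.1299 0.0812] [0.4533 0.1238 0.0652] [0.4792 0.1382 0.0906]
```

```bash
cat >> h.py <<'E'
from scipy.spatial.transform import Rotation as R
O=np.array([0.533,0.003]);D=np.array([-0.0857,0.9963])
def hs(s): q=O+D*(-.315+.998*s);return np.array([*q,.199+.061*s])
RT=R.from_matrix(np.array([[-.0857,.9963,0],[.9963,.0857,0],[0,0,-1]]).T.T)
def s_of(p): return ((np.asarray(p)[:2]-O)@D+.315)/.998
def delta(st,p):
    r=R.from_quat(st["eef_rot"]);return 1e3*r.inv().apply(np.asarray(p)-st["ee_pos"]),(r.inv()*RT).as_rotvec()
E
python3 - <<'E'
from h import *;from bench import status
np.set_printoptions(precision=3,suppress=True)
st=status.read_state();print(RT.as_matrix(),delta(st,hs(0)+[0,0,.12]),delta(st,hs(0)),hs(0),hs(.45))
E
```

```text
[[-0.086  0.996  0.   ]
 [ 0.996  0.086  0.   ]
 [ 0.     0.    -1.   ]] (array([-639.512, -659.334,  -77.586]), array([-0.001,  0.001,  1.032])) (array([-639.506, -659.18 ,   42.414]), array([-0.001,  0.001,  1.032])) [ 0.56  -0.311  0.199] [0.522 0.137 0.226]
```

jog_arm(
  plan=[
    [0,0,0.05,-10,-10,-30,1],
    [0,0,0.14,-30,-30,-60,1],
    [0,0,0.23,-57,-58,-78,1],
    [0,0,0.32,-85,-87,-78,1],
    [0,0,0.41,-113,-116,-78,1],
    [0,0,0.5,-141,-145,-78,1],
    [0,0,0.59,-169,-174,-78,1],
    [0,0,0.68,-197,-203,-78,1],
    [0,0,0.77,-225,-232,-78,1],
    [0,0,0.86,-253,-261,-78,1],
    [0,0,0.95,-281,-290,-78,1],
    [0,0,1.032,-309,-319,-78,1],
  ],
)

```text
time: 1.3
ee_pos: [0.4118, 0.1382, 0.3191]
eef_rot: [0.677, 0.736, -0.0, -0.0]
ft_force: [0.1, 0.5, 0.4]
width: 0.0872
grip_force: 0.0
```

```bash
python3 - <<'E'
from h import *;from bench import status
np.set_printoptions(precision=3,suppress=True)
st=status.read_state();print(st['time'],st['ee_pos'],st['joint_positions'],st['joint_vel'],delta(st,hs(0)+[0,0,.12]),st['ft_force'])
E
```

```text
1.3 [0.412 0.138 0.319] [-0.76  -0.149  0.296  1.813  0.043  1.472 -0.389] [ 0.41  -0.096  0.441  0.059  0.091  0.015  0.025] (array([-459.752,  110.767,   -0.039]), array([-0.   , -0.   , -0.003])) [0.062 0.502 0.382]
```

jog_arm(
  plan=[
    [0,0,0,-40,10,0,1],
    [0,0,0,-80,20,0,1],
    [0,0,0,-120,30,0,1],
    [0,0,0,-160,40,0,1],
    [0,0,0,-200,50,0,1],
    [0,0,0,-240,60,0,1],
    [0,0,0,-280,70,0,1],
    [0,0,0,-320,80,0,1],
    [0,0,0,-360,90,0,1],
    [0,0,0,-400,100,0,1],
    [0,0,0,-440,108,0,1],
    [0,0,0,-460,111,0,1],
  ],
)

```text
time: 2.5
ee_pos: [0.5615, -0.312, 0.3181]
eef_rot: [0.677, 0.736, -0.001, -0.0]
ft_force: [-0.6, -0.2, 0.1]
width: 0.0867
grip_force: 0.0
```

```bash
python3 - <<'E'
from h import *;from bench import status,camera
import cv2
np.set_printoptions(precision=4,suppress=True)
st=status.read_state();print(st['time'],st['ee_pos'],st['joint_positions'],st['joint_vel'],delta(st,hs(0)),st['ft_force'])
c=camera("scene");cv2.imwrite("pics/s1.png",cv2.resize(c["image"][100:250,100:300,::-1],(800,600),interpolation=cv2.INTER_CUBIC))
st=status.read_state();print(st['time'],st['ee_pos'],delta(st,hs(0)),st['joint_vel'])
E
```

```text
2.5 [ 0.5615 -0.312   0.3181] [-0.1274  0.4219  0.8052  1.3187 -0.2979  1.5245  0.73  ] [ 0.4364  0.3382 -0.029  -0.3831 -0.2327  0.1236  0.3153] (array([  1.3569,  -1.0966, 119.0583]), array([-0.0022,  0.0009, -0.0023])) [-0.5638 -0.231   0.0791]
2.55 [ 0.5609 -0.314   0.3178] (array([  3.4397,  -0.3308, 118.835 ]), array([-0.0028,  0.002 , -0.0044])) [-0.0547 -0.0543 -0.0073  0.0512  0.0495 -0.0172 -0.0761]
```

View pics/s1.png

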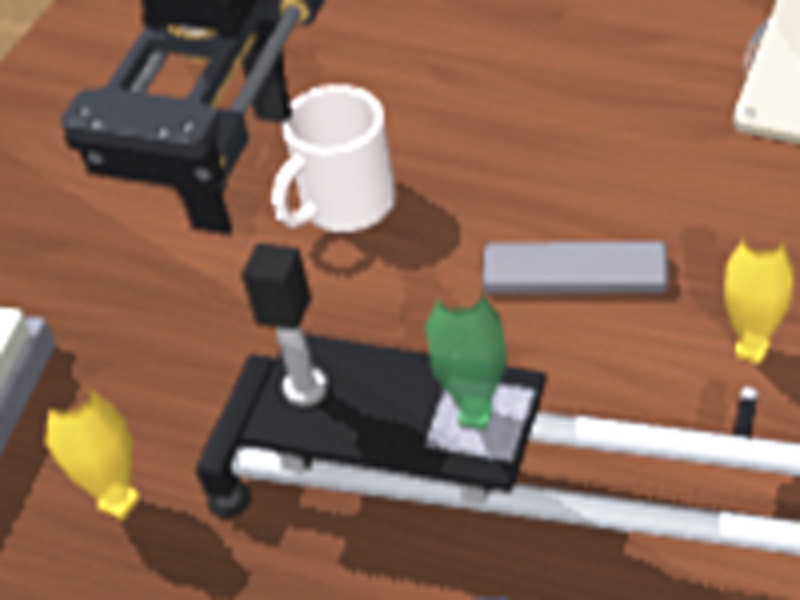

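The picture shows the open gripper above the grip at (275,285) with its fingers at (207,205) and (270,90), straddling it. The vase at (467,355) is well clear, so I descend.

jog_arm(
  plan=[
    [0,0,0,2,0,15,1],
    [0,0,0,3,0,40,1],
    [0,0,0,3,0,68,1],
    [0,0,0,3,0,92,1],
    [0,0,0,3,0,110,1],
    [0,0,0,3,0,119,1],
    [0,0,0,3,0,119,1],
    [0,0,0,3,0,119,1],
  ],
)

```text
time: 3.35
ee_pos: [0.5618, -0.3059, 0.201]
eef_rot: [0.676, 0.737, 0.0, 0.0]
ft_force: [1.1, 0.3, 0.8]
width: 0.0869
grip_force: 0.0
```

```bash
python3 - <<'E'
from h import *;from bench import status,camera
import cv2
np.set_printoptions(precision=4,suppress=True)
st=status.read_state();print(st['time'],st['ee_pos'],delta(st,hs(0)),st['ft_force'])
c=camera("scene");cv2.imwrite("pics/s2.png",cv2.resize(c["image"][140:230,130:250,::-1],(800,600),interpolation=cv2.INTER_CUBIC))
E
```

```text
3.35 [ 0.5618 -0.3059  0.201 ] (array([-4.7343, -2.2427,  1.9754]), array([0.0006, 0.0003, 0.0002])) [1.0548 0.2974 0.7517]
```

View pics/s2.png

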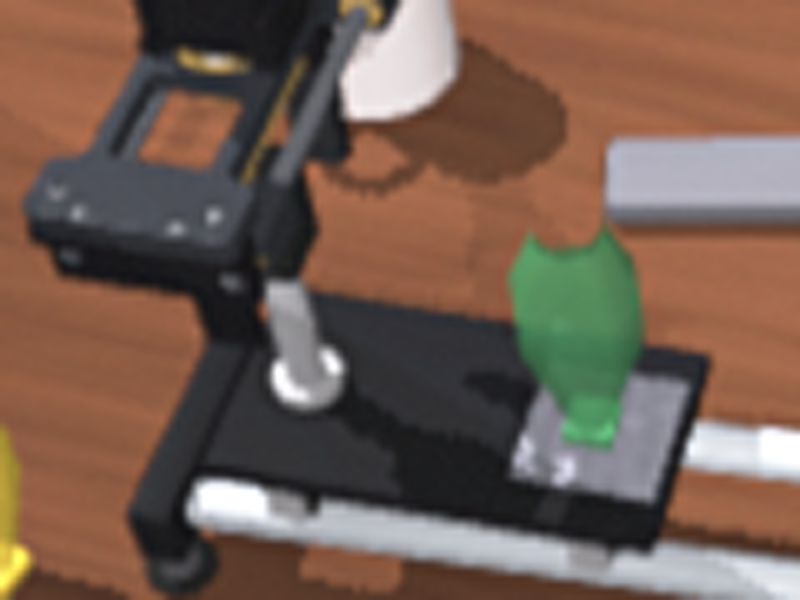

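The near finger at (230,300) and far finger at (335,135) straddle the grip at (285,230), and the vase at (575,330) is clear. I correct the position by a few mm and close gently.

jog_arm(
  plan=[
    [0,0,0,-3,-1,1,1],
    [0,0,0,-5,-2,2,1],
    [0,0,0,-5,-2,2,1],
    [0,0,0,-5,-2,2,0.1],
    [0,0,0,-5,-2,2,0.1],
  ],
  squeeze=8,
)

```text
time: 3.9
ee_pos: [0.5601, -0.3109, 0.1983]
eef_rot: [0.676, 0.737, 0.0, 0.0]
ft_force: [0.4, 1.0, 0.8]
width: 0.0779
grip_force: 0.0
```

jog_arm(
  plan=[
    [0,0,0,0,0,0,-1],
  ],
  squeeze=8,
)

```text
time: 4.0
ee_pos: [0.5601, -0.3108, 0.1982]
eef_rot: [0.676, 0.737, 0.0, -0.0]
ft_force: [-0.6, -0.0, -0.2]
width: 0.0703
grip_force: 0.0
```

jog_arm(
  plan=[
    [0,0,0,0,0,0,-1],
  ],
  squeeze=8,
)

```text
time: 4.1
ee_pos: [0.5601, -0.3108, 0.1982]
eef_rot: [0.676, 0.737, 0.0, -0.0]
ft_force: [-0.5, -0.2, -0.5]
width: 0.0627
grip_force: 0.0
```

jog_arm(
  plan=[
    [0,0,0,0,0,0,-1],
    [0,0,0,0,0,0,-1],
    [0,0,0,0,0,0,-1],
  ],
  squeeze=8,
)

```text
time: 4.4
ee_pos: [0.56, -0.3109, 0.1982]
eef_rot: [0.676, 0.737, 0.0, -0.0]
ft_force: [0.2, 0.4, 0.5]
width: 0.0388
grip_force: 0.0
```

jog_arm(
  plan=[
    [0,0,0,0,0,0,-1],
    [0,0,0,0,0,0,-1],
    [0,0,0,0,0,0,-1],
  ],
  squeeze=8,
)

```text
time: 4.7
ee_pos: [0.5612, -0.3102, 0.1982]
eef_rot: [0.676, 0.737, 0.001, 0.001]
ft_force: [6.2, 0.3, -1.5]
width: 0.0301
grip_force: 8.0
```

```bash
cat >> h.py <<'E'
def green(c,full=False):
    im=c["image"].astype(int);g=(im[...,1]>im[...,0]*1.25)&(im[...,1]>im[...,2]*1.15)&(im[...,1]>50)
    g[245:]=0; v,u=np.nonzero(g);return u.mean(),v.mean(),len(u),u.min(),u.max(),v.min(),v.max()
E
python3 - <<'E'
from h import *;from bench import status,camera
np.set_printoptions(precision=4,suppress=True)
c=camera("scene");st=status.read_state();print(st['time'],st['ee_pos'],s_of(st['ee_pos']),st['ft_force'],st['torque'],st['width'],st['grip_force'])
print(green(c))
E
```

```text
4.75 [ 0.5612 -0.3103  0.1982] 0.0004872889330659336 [ 5.9876  0.0018 -2.6701] [-0.0038 -0.8799 -0.0582] 0.030033172746935854 8.002410105746094
(np.float64(216.62723214285714), np.float64(189.38169642857142), 448, np.int64(207), np.int64(225), np.int64(175), np.int64(206))
```

jog_arm(
  plan=[
    [0,0,0,2,0.3,-0.1,-1],
    [0,0,0,6,0.7,-0.4,-1],
    [0,0,0,13,1.0,-0.8,-1],
    [0,0,0,23,1.2,-1.4,-1],
    [0,0,0,36,1.2,-2.2,-1],
    [0,0,0,52,1.2,-3.2,-1],
    [0,0,0,71,1.2,-4.3,-1],
    [0,0,0,92,1.2,-5.6,-1],
    [0,0,0,114,1.2,-7.0,-1],
    [0,0,0,136,1.2,-8.3,-1],
    [0,0,0,158,1.2,-9.6,-1],
    [0,0,0,180,1.2,-11,-1],
  ],
  squeeze=12,
)

```text
time: 5.95
ee_pos: [0.5454, -0.1298, 0.2092]
eef_rot: [0.676, 0.737, 0.0, 0.0]
ft_force: [4.9, -0.4, -4.4]
width: 0.0297
grip_force: 12.0
```

jog_arm(
  plan=[
    [0,0,0,22,0.2,-1.2,-1],
    [0,0,0,44,0.4,-2.4,-1],
    [0,0,0,66,0.6,-3.6,-1],
    [0,0,0,88,0.8,-4.9,-1],
    [0,0,0,110,0.8,-6.2,-1],
    [0,0,0,132,0.8,-7.5,-1],
    [0,0,0,153,0.8,-8.7,-1],
    [0,0,0,173,0.8,-9.9,-1],
    [0,0,0,192,0.8,-11.1,-1],
    [0,0,0,209,0.8,-12.1,-1],
    [0,0,0,224,0.8,-13.0,-1],
    [0,0,0,237,0.8,-13.8,-1],
  ],
)

```text
time: 7.15
ee_pos: [0.5247, 0.1055, 0.2236]
eef_rot: [0.676, 0.737, -0.001, -0.001]
ft_force: [-5.7, -2.0, 6.1]
width: 0.0299
grip_force: 12.0
```

jog_arm(
  plan=[
    [0,0,0,11,0,-0.7,-1],
    [0,0,0,19,0,-1.2,-1],
    [0,0,0,25,0,-1.5,-1],
    [0,0,0,29,0,-1.8,-1],
    [0,0,0,31,0,-1.9,-1],
    [0,0,0,32,0,-2,-1],
    [0,0,0,32,0,-2,-1],
    [0,0,0,32,0,-2,-1],
  ],
)

```text
time: 7.95
ee_pos: [0.522, 0.1366, 0.2255]
eef_rot: [0.676, 0.737, -0.001, -0.001]
ft_force: [-6.5, -1.9, 6.1]
width: 0.0294
grip_force: 12.0
```

```bash
python3 - <<'E'
from h import *;from bench import status,camera
import cv2
np.set_printoptions(precision=4,suppress=True)
c=camera("scene");np.savez("scene1.npz",**c);st=status.read_state();print(st['time'],st['ee_pos'],s_of(st['ee_pos']),st['ft_force'],st['torque'],st['width'],st['grip_force'],st['joint_positions'])
print(green(c))
cv2.imwrite("pics/s3.png",cv2.resize(c["image"][110:260,200:400,::-1],(800,600),interpolation=cv2.INTER_CUBIC))
E
```

```text
8.0 [0.522  0.1365 0.2255] 0.4498729190773701 [-6.4309 -0.7205  6.5425] [-0.3332  0.9497  0.0576] 0.029857421768885097 12.005716281419154 [-0.8685  0.1608  0.5907  1.7374 -0.0937  1.2735 -0.1699]
(np.float64(398.3460898502496), np.float64(210.94841930116473), 601, np.int64(387), np.int64(412), np.int64(194), np.int64(229))
```

View pics/s3.png

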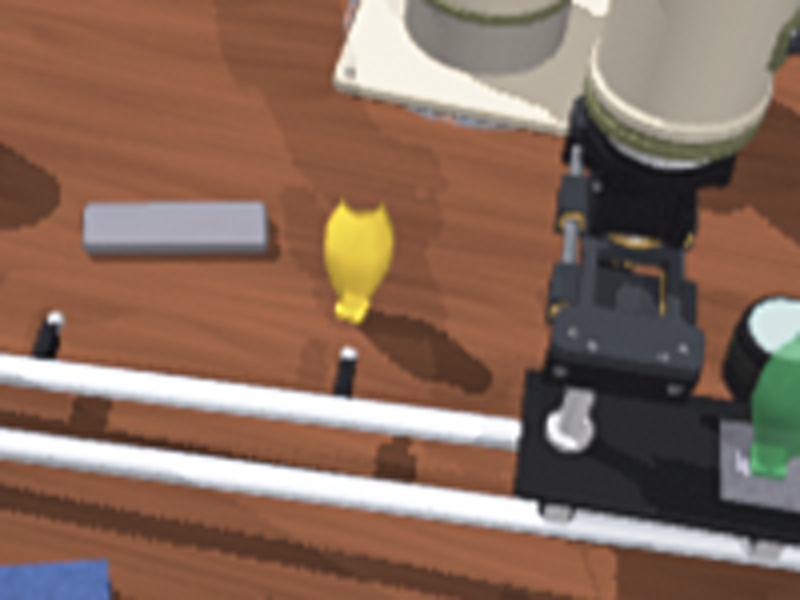

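The carriage is held at s=0.450 with the handle at the top clamp, and the vase at (775,400) stands upright. I'll check the vase mask before using it for tracking.

```bash
python3 - <<'E'
from h import *
import cv2
for f in("scene0","scene1"):
    c=dict(np.load(f+".npz"));im=c["image"].astype(int)
    g=(im[...,1]>im[...,0]*1.25)&(im[...,1]>im[...,2]*1.15)&(im[...,1]>50);g[245:]=0
    print(f);
    for v in range(174,230,4): 
        u=np.nonzero(g[v])[0]; print(v,(u.min(),u.max(),len(u)) if len(u) else '')
    P=cloud(c);q=P[g];print(np.median(q,0),q.mean(0),np.percentile(q[:,1],[5,95]))
    m=g&(abs(P[...,2]-.19-(.027 if f[-1]=='1' else 0))<.02);print("upper",P[m].mean(0),m.sum())
im=np.load("scene1.npz")["image"];cv2.imwrite("pics/s4.png",cv2.resize(im[180:240,365:445,::-1],(800,600),interpolation=cv2.INTER_CUBIC))
E
```

```text
scene0
174 
178 (np.int64(208), np.int64(223), 16)
182 (np.int64(207), np.int64(224), 18)
186 (np.int64(207), np.int64(225), 19)
190 (np.int64(207), np.int64(225), 19)
194 (np.int64(209), np.int64(225), 17)
198 (np.int64(213), np.int64(222), 10)
202 (np.int64(215), np.int64(222), 8)
206 (np.int64(216), np.int64(221), 6)
210 
214 
218 
222 
226 
[ 0.56786867 -0.18191047  0.183556  ] [ 0.56826272 -0.18253265  0.17753014] [-0.20353817 -0.16746929]
upper [ 0.56646898 -0.18319527  0.19107605] 255
scene1
174 
178 
182 
186 
190 
194 (np.int64(399), np.int64(400), 2)
198 (np.int64(393), np.int64(402), 10)
202 (np.int64(390), np.int64(412), 23)
206 (np.int64(389), np.int64(412), 24)
210 (np.int64(388), np.int64(411), 24)
214 (np.int64(388), np.int64(409), 22)
218 (np.int64(389), np.int64(406), 18)
222 (np.int64(387), np.int64(400), 14)
226 (np.int64(388), np.int64(396), 9)
[0.52789596 0.25242684 0.20882767] [0.52482642 0.25312115 0.19875291] [0.23525095 0.27316862]
upper [0.52724255 0.25262055 0.21794695] 337
```

View pics/s4.png

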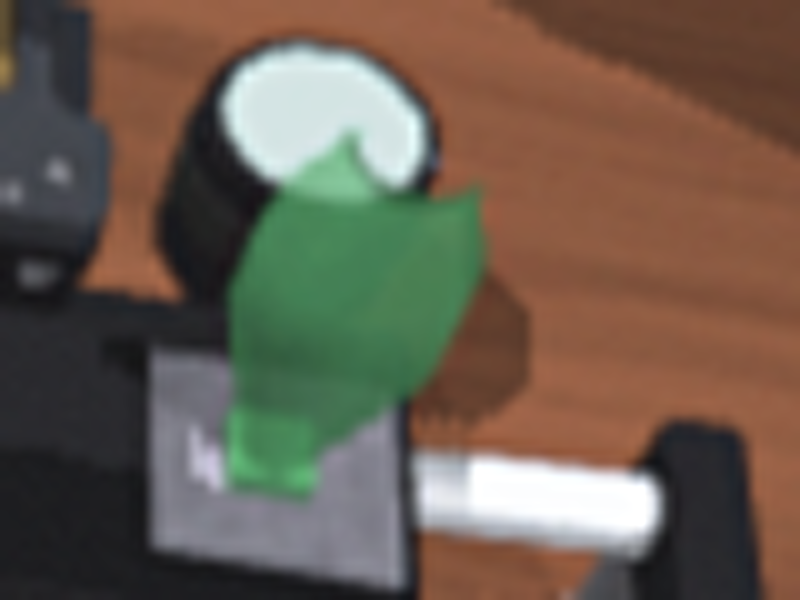

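The vase is upright: the lean matches perspective, and the 3-D surface shift matches the view. I'll unload the lateral and vertical force while pausing at the top.

jog_arm(
  plan=[
    [0,0,0,0,-0.4,-0.4,-1],
    [0,0,0,0,-0.8,-0.8,-1],
    [0,0,0,0,-1.2,-1.2,-1],
    [0,0,0,0,-1.2,-1.2,-1],
    [0,0,0,0,-1.2,-1.2,-1],
    [0,0,0,0,-1.2,-1.2,-1],
    [0,0,0,0,-1.2,-1.2,-1],
  ],
  squeeze=8,
)

```text
time: 8.7
ee_pos: [0.522, 0.1364, 0.2258]
eef_rot: [0.676, 0.737, -0.0, -0.0]
ft_force: [1.4, -0.1, -10.3]
width: 0.03
grip_force: 8.0
```

```bash
cat > track.py <<'E'
from h import *;from bench import status,camera
import json,os,sys
from scipy.optimize import least_squares
def meas(c):
    im=c["image"].astype(int);g=(im[...,1]>im[...,0]*1.25)&(im[...,1]>im[...,2]*1.15)&(im[...,1]>50);g[245:]=0
    P=cloud(c);y=P[...,1];g&=(c["z_map"]>0)
    s=.22
    for _ in range(6): 
        m=g&(abs(P[...,2]-.191-.061*s)<.02);s=.45*(P[m][:,1].mean()+.1832)/.4358
    u=np.nonzero(g)[1].mean();s2=(u-216.63)/(327.8-.1909*u)
    return s,s2
def model(p,t):
    t=np.maximum(np.asarray(t)-p[0],0);return .45-.598*p[1]*(t-p[1]*(1-np.exp(-t/p[1])))
if __name__=="__main__":
    st=status.read_state();c=camera("scene");a,b=meas(c);e=status.read_state()
    L=json.load(open("log.json")) if os.path.exists("log.json") else []
    L.append([st["time"],a,b]);json.dump(L,open("log.json","w"))
    print("t %.3f s3d %.4f spx %.4f | after t %.3f TCP s %.4f pos"%(st["time"],a,b,e["time"],s_of(e["ee_pos"])),e["ee_pos"].round(4),e["ft_force"].round(1),e["width"].round(4))
    if len(sys.argv)>1:
        t0=float(sys.argv[1]);A=np.array(L);A=A[A[:,0]>t0]
        f=least_squares(lambda p:np.r_[(model(p,A[:,0])-A[:,1:].mean(1))/.002,(p[1]-.5)/.07,(p[0]-t0-.04)/.03],[t0+.04,.5]);print("fit",f.x[0]-t0,f.x[1])
        for k in range(13):
            t=e["time"]+.1*k;s=model(f.x,t);v=(s-model(f.x,t+.01))/.01;print("%.2f s %.4f v %.3f dx %.0f"%(t,s,v,1e3*(s-s_of(e["ee_pos"]))))
E
python3 track.py
```

```text
Traceback (most recent call last):
  File "track.py", line 18, in <module>
    print("t %.3f s3d %.4f spx %.4f | after t %.3f TCP s %.4f pos"%(st["time"],a,b,e["time"],s_of(e["ee_pos"])),e["ee_pos"].round(4),e["ft_force"].round(1),e["width"].round(4))
                                                                                                                                                            ^^^^^^^^^^^^^^^^
AttributeError: 'float' object has no attribute 'round'
```

jog_arm(
  plan=[
    [0,0,0,0,0.1,0.4,-1],
    [0,0,0,0,0.2,0.7,-1],
    [0,0,0,0,0.2,0.7,-1],
    [0,0,0,0,0.2,0.7,-1],
  ],
)

```text
time: 9.15
ee_pos: [0.522, 0.1365, 0.2259]
eef_rot: [0.676, 0.737, -0.0, -0.0]
ft_force: [-4.6, -0.8, -1.0]
width: 0.03
grip_force: 8.0
```

```bash
sed -i 's/e\["width"\].round(4)/round(e["width"],4)/' track.py; rm -f log.json; python3 track.py
```

```text
t 9.150 s3d 0.4503 spx 0.7220 | after t 9.200 TCP s 0.4498 pos [0.522  0.1365 0.2259] [-6.3 -0.6 -0.8] 0.03
```

```bash
sed -i 's/327.8-.1909\*u/327.8+.1909*u/' track.py; rm -f log.json; python3 -c "print((398.35-216.63)/(327.8+.1909*398.35))"
```

```text
0.44997460226171176
```

jog_arm(
  plan=[
    [0,0,0,0,-0.5,0,-1],
    [0,0,0,0,-0.5,0,-1],
    [0,0,0,0,-0.5,0,0.2],
    [0,0,0,-4,-0.5,0.2,0.2],
    [0,0,0,-14,-0.5,0.9,0.2],
    [0,0,0,-28,-0.5,1.7,0.2],
    [0,0,0,-45,-0.5,2.8,0.2],
    [0,0,0,-63,-0.5,3.8,0.2],
  ],
)

```text
time: 10.0
ee_pos: [0.5275, 0.0718, 0.2218]
eef_rot: [0.676, 0.737, 0.0, 0.0]
ft_force: [-0.9, -0.3, 0.3]
width: 0.0521
grip_force: 0.0
```

```bash
python3 track.py 9.4
```

```text
t 10.000 s3d 0.3747 spx 0.3748 | after t 10.050 TCP s 0.3810 pos [0.5277 0.0681 0.2218] [-0.9 -4.4 -0.7] 0.0521
fit 0.008844829270394428 0.5339631789259263
10.05 s 0.3645 v 0.224 dx -17
10.15 s 0.3413 v 0.240 dx -40
10.25 s 0.3166 v 0.254 dx -64
10.35 s 0.2907 v 0.265 dx -90
10.45 s 0.2638 v 0.274 dx -117
10.55 s 0.2360 v 0.282 dx -145
10.65 s 0.2075 v 0.288 dx -174
10.75 s 0.1784 v 0.294 dx -203
10.85 s 0.1489 v 0.298 dx -232
10.95 s 0.1189 v 0.302 dx -262
11.05 s 0.0886 v 0.305 dx -292
11.15 s 0.0580 v 0.307 dx -323
11.25 s 0.0272 v 0.309 dx -354
```

jog_arm(
  plan=[
    [0,0,0,-36,0,2.2,0.2],
    [0,0,0,-70,0,4.3,0.2],
  ],
)

```text
time: 10.25
ee_pos: [0.5334, 0.0023, 0.2175]
eef_rot: [0.676, 0.737, 0.0, 0.0]
ft_force: [0.3, -0.4, 0.8]
width: 0.0524
grip_force: 0.0
```

```bash
python3 track.py 9.4
```

```text
t 10.250 s3d 0.3134 spx 0.3134 | after t 10.300 TCP s 0.3079 pos [ 0.5333 -0.0047  0.2175] [-1.9 -6.1  1.1] 0.0522
fit 0.010909068108258424 0.5659925175735303
10.30 s 0.3008 v 0.269 dx -7
10.40 s 0.2734 v 0.280 dx -34
10.50 s 0.2450 v 0.289 dx -63
10.60 s 0.2157 v 0.297 dx -92
10.70 s 0.1856 v 0.304 dx -122
10.80 s 0.1550 v 0.310 dx -153
10.90 s 0.1238 v 0.314 dx -184
11.00 s 0.0922 v 0.318 dx -216
11.10 s 0.0602 v 0.321 dx -248
11.20 s 0.0279 v 0.324 dx -280
11.30 s -0.0046 v 0.327 dx -313
11.40 s -0.0374 v 0.328 dx -345
11.50 s -0.0703 v 0.330 dx -378
```

jog_arm(
  plan=[
    [0,0,0,-43,0,2.6,-1],
    [0,0,0,-72,0,4.4,-1],
    [0,0,0,-101,0.1,6.1,-1],
    [0,0,0,-129.5,0.1,7.9,-1],
    [0,0,0,-156.5,0.2,9.5,-1],
    [0,0,0,-181,0.2,11.0,-1],
    [0,0,0,-201.5,0.3,12.3,-1],
    [0,0,0,-217.5,0.3,13.3,-1],
    [0,0,0,-228.5,0.3,13.9,-1],
    [0,0,0,-234.5,0.3,14.3,-1],
    [0,0,0,-236.5,0.3,14.4,-1],
    [0,0,0,-236.5,0.3,14.4,-1],
  ],
  squeeze=10,
)

```text
time: 11.5
ee_pos: [0.5544, -0.2325, 0.2033]
eef_rot: [0.676, 0.737, 0.0, 0.001]
ft_force: [3.5, 0.1, 1.5]
width: 0.0302
grip_force: 10.0
```

```bash
python3 track.py; python3 - <<'E'
from bench import camera,status;import cv2
c=camera("scene");cv2.imwrite("pics/s5.png",cv2.resize(c["image"][110:260,130:330,::-1],(800,600),interpolation=cv2.INTER_CUBIC));print(status.read_state()["grip_force"])
E
```

```text
t 11.500 s3d 0.0778 spx 0.0775 | after t 11.550 TCP s 0.0791 pos [ 0.5543 -0.2321  0.2033] [3.9 0.5 1.3] 0.0298
9.9962146247708
```

View pics/s5.png

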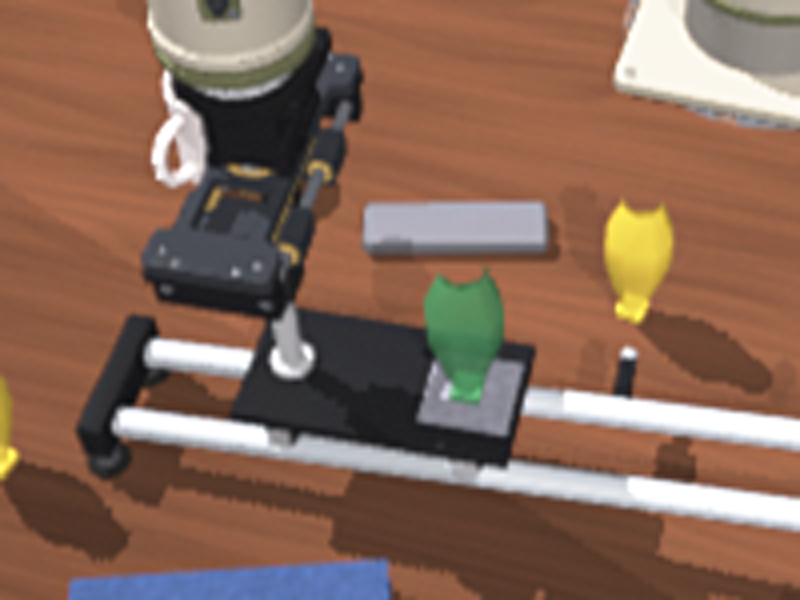

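The gripper holds the handle at s≈0.078, about 2 mm from the mark. The vase at (465,335) is upright and the end stop at (120,395) is clear. I let it settle, check once more, and hand in.

jog_arm(
  plan=[
    [0,0,0,0,0,0,-1],
    [0,0,0,0,0,0,-1],
    [0,0,0,0,0,0,-1],
    [0,0,0,0,0,0,-1],
    [0,0,0,0,0,0,-1],
    [0,0,0,0,0,0,-1],
  ],
)

```text
time: 12.2
ee_pos: [0.5543, -0.2317, 0.2033]
eef_rot: [0.676, 0.737, 0.0, 0.0]
ft_force: [5.5, -0.4, 4.2]
width: 0.0299
grip_force: 10.0
```

```bash
python3 track.py; python3 -c "
from bench import order;print(order.close_job())"
```

```text
t 12.200 s3d 0.0779 spx 0.0780 | after t 12.250 TCP s 0.0795 pos [ 0.5543 -0.2317  0.2033] [ 5.9 -0.1  3.6] 0.0302
the job is handed in; nothing more can be done
None
```

Job handed in: the carriage was drawn up to the top clamp and paused, then rolled free until about 7 cm past the middle clamp. It was caught by the handle and slowed to rest about 2 mm from the bottom clamp, where it is still held, with the vase upright in the last picture.

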